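# Set up the fold-down kitting flap on its two slide-out supports

### The arm

A 6-joint arm with a two-finger parallel gripper is mounted at the origin on the work surface. World frame = base frame: x ahead of the robot, y to its left, z up, the work surface at z = 0. Lengths are in mm, angles in rad, forces in N, time in s.
With the tool pointing down it reaches from about 250 to 800 mm from the base axis. Payload 3.9 kg.
Tool frame: the origin (TCP) lies between the finger pads; the fingertips stand 17 mm ahead of it and the grasp point (between the pads) lies 2 mm behind it; x points along the fingers, z is the direction in which the jaws open and shut, and the axes are right-handed (so a half turn about x gives the same grasp; the last joint's range is limited). The gripper opens to 85 mm and grips with 20 to 120 N. Pads are 22 mm wide; open, the fingers measure 114 mm over their backs; the gripper's body (76 mm by 85 mm) begins 54 mm behind the grasp point. The pads swing forward as they close: fully open they stand 13 mm farther back than shut.
Start: joints at [1.198, 0.26, -0.138, 1.173, 0, 1.571], TCP at [191.213, 488.93, 248.304] pointing down, gripper open.
Joint ranges: [-2.78, 2.78], [-0.83, 1.72], [-1.28, 1.37], [-1.9, 2.12], [-1.57, 1.48], [-3.14, 3.14]. Speed limits (rad/s): [2.57, 2.57, 3.14, 3.14, 3.14, 3.14].

### API

Orientations are given as a unit quaternion [w, x, y, z].
In Python, from workcell import bot, vision gives the robot as it stands.
- The arm moves only by the tool servo_tool, never from a script. Its argument "rows" is a list of rows, each a list of 6 numbers: the shift along the tool's x, y, z scaled (see below), then the turn, a rotation vector about the tool's x, y, z scaled (see below). A call has 1 to 12 rows; each row is the pose to reach, as a shift and turn from the pose commanded when the call began, along the tool's axes at that moment, turning the shorter way round; what a row does not reach only later rows make up. The controller multiplies each number of a shift by 200 mm and each number of a turn by 180 degrees. A row lasts 1/12 s, in which the tool goes at most 41.7 mm and 7.16 degrees, less where a joint would pass 70% of its speed; a pose out of reach is approached as far as the arm can. A call with a number of a shift or a turn outside -1 to 1 is refused whole. A call with a gripper value outside its range is refused whole. "gripper" is the closure, from 0 (fully open) to 1 (shut), set as the call begins (left out, the last holds). The fingers move at their own pace and stop on an object; "force" is the grip in N (left out, the last holds). Time passes only in rows, so rows that repeat a pose let the fingers close. It gives the time, the measured TCP pose, the force and the opening at its end, in the units of the state.
- bot.state(): the state, without advancing time (a new reading comes with each control period).
- vision.get_image(name): name is "scene" or "side" or "wrist"; returns a dict with "img" (384x512x3 uint8, blue, green, red), "fx", "fy", "cx", "cy" (pixels), "T" (4x4, takes a point from camera to world coordinates). Camera axes: x right, y up, looking along -z (the intrinsics and any distortion apply to the point x, -y, -z); pixel columns grow to the right and rows downward; lengths in mm; the calibration is good to about 2 mm. The wrist camera is an equidistant fisheye: a pixel r from the principal point sees the ray r / f radians off the axis. A picture is of the moment at which its call begins. There is no depth.
- bot.hand_in(): hands the job in, once; it reports no verdict.
The state is a dict: "clock": time; "joint_pos": joint angles; "qvel": joint speeds; "joint_efforts": joint torques, N m; "tcp_pos": TCP position; "orientation": TCP orientation; "wrist_force": force on the tool from outside, world axes, zero at the start; "ft_torque": the same for the moment, N m; "width": finger opening in mm.
Only numpy, scipy, OpenCV 4.12 (cv2) and the standard library are available. Lean on these libraries where they do the work, as an engineer would, in place of code of your own. Each camera call takes 0.05 s, during which the arm holds its last target.

### The job

Get the grey cabinet's fold-down work flap ready for use: pull both slide-out supports fully out of the cabinet front, and only then swing the plywood flap over and lower it until it lies level on the two supports. Leave the other things where they are.

Things in the scene. Friction and masses are not known exactly. Their poses are not given: they have to be found in the camera images.
- cabinet: Grey sheet-metal cabinet fixed to the table, 200 mm deep (its x), 290 mm wide (its y), 213 mm high; only its place and yaw change. Origin: centre of its underside, on the table. z up; its front faces its own -x, the front face is the plane x = -100 mm. Its upper front (above 105 mm) slopes back and is closed by the flap; the flap sticks up higher than the cabinet's flat top.
- support_left (a joint): How far (m) the left support is pulled out: 0 = fully in, 0.09 = its stop, fully out; starts at 0 to 0.015. Slides straight out along the cabinet's -x, about 2 N friction plus light drag, stays where it is left. Left = the cabinet's +y side (left for somebody who faces the front).
- support_right (a joint): The same for the right support (the cabinet's -y side).
- support_left_grip (a point): Centre of the left support's pull block. The support is a steel bar 18 mm wide with its top 105 mm above the table and 100 mm to the left of the cabinet's middle; at its front end is a steel block 30 mm (cabinet x) x 36 mm (cabinet y) x 28 mm high, whose centre is 86 mm above the table and 45 mm in front of the cabinet's front when fully in. Nothing lies beneath the block. Axes as the cabinet's.
- support_right_grip (a point): Centre of the right support's pull block, made alike, 100 mm to the right of the cabinet's middle.
- flap (a joint): Angle (rad) of the flap: 0 = closed, leaning 0.349 rad (20 degrees) back from upright, away from the front; 0.349 = upright; 1.92 = level, lying on the supports. Starts at 0 to 0.15. Without supports it goes on below level. The hinge has friction and a damper: near upright it stays where it is left; once it leans far forward (some 30 to 45 degrees past upright) it sinks slowly by itself. Swinging it takes 3 to 8 N at the bar, more if fast.
- flap_hinge (a point): Middle of the flap's hinge line: on the cabinet's front plane, 105 mm above the table; the line runs along the cabinet's y. The flap is a plywood board 12 mm thick, 280 mm wide, reaching 140 mm from the hinge; measured across the flap from the hinge line, its outer (front, later under) face is at 0 and its inner (later upper) face at 12 mm.
- flap_bar (a point): Middle of the pull bar at the flap's free edge: a round steel bar, 12 mm thick and 120 mm long, parallel to the hinge, 170 mm from the hinge line in the flap's plane and 6 mm behind the outer face (mid-thickness), on two short posts at its ends; there is a 24 mm gap between bar and board edge. With the flap closed it is about 265 mm above the table and 50 mm higher than the cabinet's top, so there is room behind it.
- clamp_block: Bystander: low steel block 45 x 60 mm with a round boss, 40 mm high in all, on the table before the cabinet between the supports, below the flap's path. Origin: centre of its underside.
- coupling: Bystander: stepped steel coupling, 48 mm wide, 46 mm high, on the rear of the cabinet's top. Origin: centre of its underside.
- hose_elbow: Bystander: black rubber hose elbow, about 110 x 110 mm, 48 mm high, lying on the table. Origin: underside.
- pump_body: Bystander: dark steel pump body, 80 x 60 mm, 80 mm high. Origin: centre of its underside.
- spanner: Bystander: steel spanner 180 mm long, lying on the table. Origin: its underside.

How it is judged (in metres and radians):
On the way, in this order (a step that is already met when the one before it is completed fails the run):
1. Both supports are fully out (within 14 mm of their stops) while the flap is still up (less than 1.4 rad, 30 degrees above level) (value of joint each of support_left, support_right above 0.076 m and value of joint flap below 1.4 rad), for 0.2 s.
2. The flap lies level on the supports (within 4 degrees) (value of joint each of support_left, support_right above 0.076 m and value of joint flap above 1.85 rad), for 0.2 s.
At the end, for the whole second after the job is handed in: Both supports are out to within 14 mm of their stops (joint above 0.076 m) and the flap lies at rest on them, level within 4 degrees (1.85 to 1.99 rad, speed under 0.05 rad/s) (all of step 2 and value of joint flap below 1.99 rad and velocity of joint flap between -0.05 and 0.05 rad/s); the robot touches nothing.
It fails at once if The flap is lowered (within 30 degrees of level, 1.4 rad) before both supports are fully out (value of joint flap above 1.4 rad and not (value of joint each of support_left, support_right above 0.076 m)).
It fails at once if The flap is forced below level (more than 2.05 rad) (value of joint flap above 2.05 rad).
It fails at once if One of the bystanders is displaced by more than 40 mm (distance of any of clamp_block, coupling, hose_elbow, pump_body, spanner from where it was at the start of the episode above 0.04 m).
It also fails if it takes over 72 s, if anything falls off the work surface, if the arm or the gripper's body presses on something with over 40 N, if the wrist force passes 120 N, or if a joint passes its speed limit or range.

## Working session

There is one attempt and no reset: what is moved stays moved. The work goes in short steps, Python scripts to look and compute and a tool call to move; the robot and the scene stay as the last step left them, time stands still between calls to the robot, and variables do not carry over. Pictures are saved under pics/ and viewed, and the job is handed in when it is done.

Besides the shell and the picture viewer there is one more tool, called after "Emit:" by a JSON object that holds its "method" and its "body". servo_tool: Moves the arm, as the interface text tells. Its arguments: {"type":"object","properties":{"rows":{"type":"array","items":{"type":"array","items":{"type":"number"}}},"gripper":{"type":"number"},"force":{"type":"number"}},"required":["rows"]}

```bash
ls; mkdir -p pics
python3 - <<'E'
from workcell import bot, vision
import cv2, numpy as np
print(bot.state())
for n in ["scene","side","wrist"]:
    d=vision.get_image(n); cv2.imwrite(f"pics/{n}0.png",d["img"])
    print(n,d["fx"],d["fy"],d["cx"],d["cy"],np.round(d["T"],3).tolist(),[k for k in d])
E
```

```text
pics
{'clock': 0.0, 'joint_pos': array([ 1.19798188e+00,  2.60659872e-01, -1.39346897e-01,  1.17271517e+00,
       -4.27626375e-05,  1.57081356e+00]), 'qvel': array([-0.00176793, -0.00049085, -0.00162233, -0.00059231,  0.00096067,
        0.00152916]), 'joint_efforts': array([-1.15553190e-03, -4.05675638e+01,  2.53924638e+01,  1.88205577e-02,
       -2.97527795e-04,  7.86900443e-06]), 'tcp_pos': array([191.00293814, 488.33234945, 247.48592948]), 'orientation': array([ 0.58345239, -0.39906456,  0.5845599 ,  0.39827189]), 'wrist_force': array([ 1.2152793 ,  0.65856289, -0.63824052]), 'ft_torque': array([0.02195219, 0.02777377, 0.02601876]), 'width': 85.39254997889324}
scene 386.34188645971636 386.34188645971636 253.34978195510564 191.86597282292672 [[-0.702, -0.5, 0.507, 1111.035], [0.712, -0.513, 0.48, 599.078], [0.02, 0.698, 0.716, 935.486], [0.0, 0.0, 0.0, 1.0]] ['img', 'fx', 'fy', 'cx', 'cy', 'T']
side 352.92784952579274 352.92784952579274 259.87883099829736 192.37500640089692 [[-0.839, -0.479, 0.257, 849.057], [0.543, -0.751, 0.375, 454.102], [0.013, 0.454, 0.891, 1031.404], [0.0, 0.0, 0.0, 1.0]] ['img', 'fx', 'fy', 'cx', 'cy', 'T']
wrist 297.3186396354542 297.3186396354542 261.5934964236024 193.11753130353225 [[0.365, -0.887, -0.283, 118.359], [0.931, 0.347, 0.113, 517.373], [-0.002, -0.305, 0.952, 374.25], [0.0, 0.0, 0.0, 1.0]] ['img', 'fx', 'fy', 'cx', 'cy', 'T']
```

View pics/scene0.png

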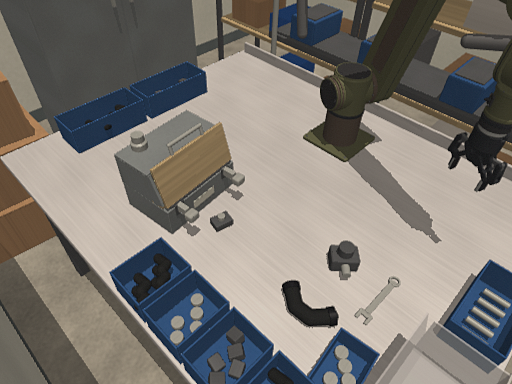

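View pics/side0.png

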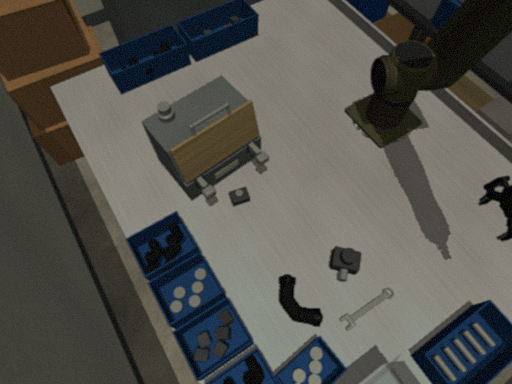

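View pics/wrist0.png

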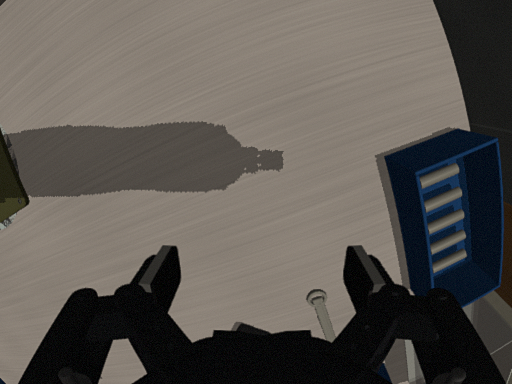

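The scene view shows the cabinet with pull blocks near (187,212) and (236,180), the bar near (187,135), and the clamp block at (221,221). I'll enlarge the crops to pick precise pixels.

Run:
```python
import cv2
a=cv2.imread("pics/scene0.png")[100:240,105:255]; cv2.imwrite("pics/sc_crop.png",cv2.resize(a,None,fx=4,fy=4,interpolation=cv2.INTER_CUBIC))
a=cv2.imread("pics/side0.png")[70:215,130:280]; cv2.imwrite("pics/si_crop.png",cv2.resize(a,None,fx=4,fy=4,interpolation=cv2.INTER_CUBIC))
```

```text
(no output)
```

View pics/sc_crop.png

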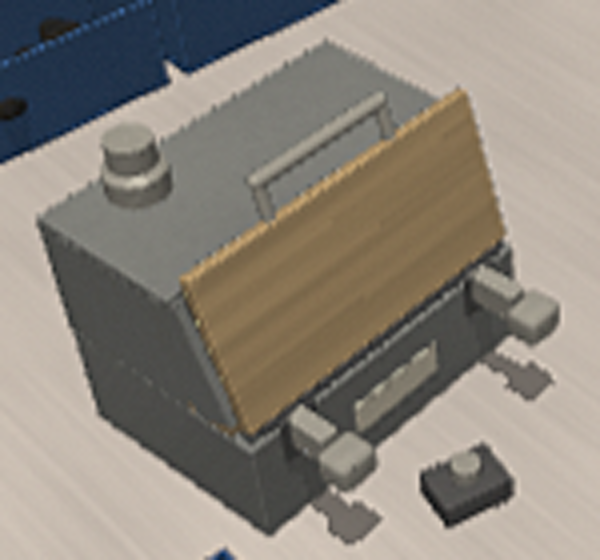

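View pics/si_crop.png

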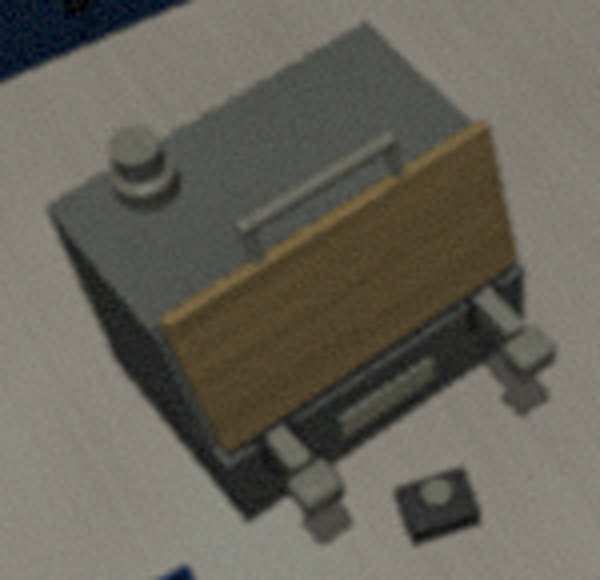

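```bash
cat > h.py <<'E'
import numpy as np
from workcell import bot, vision
C={}
def cams():
    for n in ("scene","side"):
        d=vision.get_image(n); C[n]=d
    return C
def ray(d,u,v):
    p=np.array([(u-d["cx"])/d["fx"],-(v-d["cy"])/d["fy"],-1.0]); T=np.array(d["T"])
    r=T[:3,:3]@p; return T[:3,3],r/np.linalg.norm(r)
def wray(d,u,v):
    x=u-d["cx"];y=v-d["cy"];r=np.hypot(x,y);th=r/d["fx"]
    p=np.array([x/r*np.sin(th),-y/r*np.sin(th),-np.cos(th)]);T=np.array(d["T"]);return T[:3,3],T[:3,:3]@p
def tri(rays):
    A=np.zeros((3,3));b=np.zeros(3)
    for o,r in rays:
        P=np.eye(3)-np.outer(r,r);A+=P;b+=P@o
    x=np.linalg.solve(A,b);return x,[round(float(np.linalg.norm((np.eye(3)-np.outer(r,r))@(x-o))),1) for o,r in rays]
E
python3 - <<'E'
from h import *
C=cams()
P=dict(bl=((243,432),(226,449)),tl=((185,280),(163,322)),tr=((463,92),(490,124)),br=((505,238),(518,262)),
bar1=((250,182),(241,226)),bar2=((382,98),(394,137)),L=((348,458),(316,482)),R=((534,313),(530,347)),clamp=((467,458),(437,487)),ctl=((38,220),(50,208)),ctr=((325,42),(366,24)))
X={}
for k,(a,b) in P.items():
    X[k],e=tri([ray(C["scene"],105+a[0]/4-.375,100+a[1]/4-.375),ray(C["side"],130+b[0]/4-.375,70+b[1]/4-.375)])
    print(k,X[k].round(1),e)
for a,b in (("bl","br"),("tl","tr"),("bar1","bar2"),("L","R"),("ctl","ctr")):
    d=X[b]-X[a];print(a,b,np.linalg.norm(d[:2]).round(1),np.degrees(np.arctan2(d[1],d[0])).round(2))
print(bot.state()["joint_pos"])
E
```

```text
bl [750.3 -82.7 110.1] [2.5, 2.5]
tl [ 753.7 -114.6  238.9] [0.3, 0.3]
tr [ 475.3 -148.1  233.6] [1.7, 1.7]
br [ 475.6 -105.9  113.1] [0.8, 0.8]
bar1 [ 679.  -136.8  266.6] [0.9, 0.9]
bar2 [ 553.9 -147.1  268.1] [0.9, 0.9]
L [702.4 -32.1  86.5] [0.6, 0.6]
R [501.6 -46.4  87.7] [0.0, 0.0]
clamp [618.8   1.8  46.7] [0.1, 0.1]
ctl [ 775.3 -271.5  207.2] [1.5, 1.5]
ctr [ 494.2 -297.2  215.6] [0.6, 0.6]
bl br 275.7 -175.18
tl tr 280.4 -173.15
bar1 bar2 125.6 -175.29
L R 201.3 -175.93
ctl ctr 282.3 -174.79
[ 1.19797093e+00  2.60364516e-01 -1.38668693e-01  1.17269495e+00
  1.08699253e-05  1.57076613e+00]
```

```bash
cat >> h.py <<'E'
from scipy.spatial.transform import Rotation as Ro
def Rcur(s): q=s["orientation"]; return Ro.from_quat([q[1],q[2],q[3],q[0]])
yaw=np.radians(4.8)
EY=np.array([np.cos(yaw),np.sin(yaw),0]); OUT=np.array([-np.sin(yaw),np.cos(yaw),0])
def down(z): # tool x down, z given
    x=np.array([0,0,-1.]);z=np.array(z);return Ro.from_matrix(np.c_[x,np.cross(z,x),z])
def rel(p,R=None):
    s=bot.state();c=Rcur(s);p=np.array(p,float)
    sh=c.inv().apply(p-s["tcp_pos"])/200
    t=np.zeros(3) if R is None else (c.inv()*R).as_rotvec()/np.pi
    return sh.round(4),t.round(4)
E
python3 - <<'E'
from h import *
s=bot.state();print(Rcur(s).as_matrix().round(3))
for z in (EY,-EY,OUT,-OUT): print(z.round(2),rel([702,-27,200],down(z)))
E
```

```text
[[-0.    -0.931  0.364]
 [-0.001  0.364  0.931]
 [-1.     0.    -0.001]]
[1.   0.08 0.  ] (array([ 0.2408, -3.318 , -1.4706]), array([ 3.547e-01, -3.000e-04,  2.000e-04]))
[-1.   -0.08 -0.  ] (array([ 0.2408, -3.318 , -1.4706]), array([-6.453e-01, -2.000e-04, -3.000e-04]))
[-0.08  1.    0.  ] (array([ 0.2408, -3.318 , -1.4706]), array([-1.453e-01, -3.000e-04, -1.000e-04]))
[ 0.08 -1.   -0.  ] (array([ 0.2408, -3.318 , -1.4706]), array([ 8.547e-01, -1.000e-04,  4.000e-04]))
```

Emit:
{"method": "servo_tool", "body": {"rows": [[0,-0.2,-0.088,0.04,0,0],[0,-0.4,-0.176,0.08,0,0],[0,-0.6,-0.264,0.12,0,0],[0,-0.8,-0.352,0.16,0,0],[0,-1,-0.44,0.2,0,0]], "gripper": 0, "force": 60}}

```text
clock: 0.67
tcp_pos: [339.1, 339.9, 248.3]
orientation: [0.679, -0.198, 0.679, 0.198]
wrist_force: [0.2, 1.5, 0.8]
width: 84.8
```

Run:
```python
from h import *
print(rel([702,-27,200],down(EY)))
```

```text
(array([ 0.2417, -2.5224,  0.5435]), array([ 1.54e-01,  1.00e-04, -0.00e+00]))
```

Emit:
{"method": "servo_tool", "body": {"rows": [[0.02,-0.2,0.04,0.035,0,0],[0.04,-0.4,0.09,0.07,0,0],[0.06,-0.6,0.13,0.1,0,0],[0.08,-0.8,0.17,0.13,0,0],[0.1,-1,0.215,0.154,0,0],[0.1,-1,0.215,0.154,0,0]]}}

```text
clock: 1.17
tcp_pos: [487.3, 191.8, 227.4]
orientation: [0.707, -0.029, 0.706, 0.027]
wrist_force: [0.2, 0.6, 0.7]
width: 85.4
```

Run:
```python
from h import *
print(rel([702,-27,200],down(EY)))
```

```text
(array([ 0.1426, -1.1751,  0.9833]), array([-0.0014,  0.0007,  0.0009]))
```

Emit:
{"method": "servo_tool", "body": {"rows": [[0.02,-0.16,0.13,0,0,0],[0.03,-0.32,0.26,0,0,0],[0.04,-0.48,0.4,0,0,0],[0.05,-0.62,0.53,0,0,0],[0.05,-0.75,0.66,0,0,0],[0.05,-0.75,0.8,0,0,0],[0.05,-0.75,0.983,0,0,0],[0.05,-0.75,0.983,0,0,0],[0.05,-0.75,0.983,0,0,0]]}}

```text
clock: 1.92
tcp_pos: [693.2, 65.0, 216.1]
orientation: [0.706, -0.032, 0.707, 0.032]
wrist_force: [-0.8, 0.2, -0.7]
width: 85.7
```

Run:
```python
from h import *
import cv2
d=vision.get_image("wrist");cv2.imwrite("pics/w1.png",d["img"])
print(rel([702,-27,200],down(EY)))
```

```text
(array([ 0.0844, -0.463 ,  0.0096]), array([ 0.0019, -0.0008, -0.    ]))
```

View pics/w1.png

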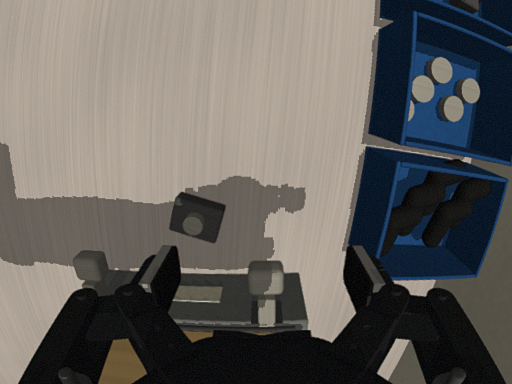

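The wrist view shows the left block centred at about (265,279) between the fingers and the right block at (91,266). I'll check both against the triangulated points.

Run:
```python
from h import *
d=vision.get_image("wrist")
for u,v in ((265,279),(91,266)):
    o,r=wray(d,u,v); print((o+r*(86-o[2])/r[2]).round(1))
C=cams()
for a,b,w in (((348,458),(316,482),(265,279)),((534,313),(530,347),(91,266))):
    print(tri([ray(C["scene"],105+a[0]/4-.375,100+a[1]/4-.375),ray(C["side"],130+b[0]/4-.375,70+b[1]/4-.375),wray(d,*w)]))
print(rel([702,-29,200],down(EY)))
print(rel([702,-29,88],down(EY)))
```

```text
[703.6 -31.6  86. ]
[503.2 -44.8  86. ]
(array([703.11461769, -30.73964737,  88.18843628]), [0.4, 0.9, 0.6])
(array([499.9833944 , -48.26082616,  83.46210834]), [1.4, 0.3, 1.5])
(array([ 0.0939, -0.4738,  0.0136]), array([ 0.002 , -0.0002, -0.    ]))
(array([ 0.6539, -0.4739,  0.0139]), array([ 0.002 , -0.0002, -0.    ]))
```

Emit:
{"method": "servo_tool", "body": {"rows": [[0.0,-0.16,0.018,0.002,0,0],[0.03,-0.32,0.018,0.002,0,0],[0.07,-0.468,0.018,0.002,0,0],[0.2,-0.468,0.018,0.002,0,0],[0.33,-0.468,0.018,0.002,0,0],[0.46,-0.468,0.018,0.002,0,0],[0.57,-0.468,0.018,0.002,0,0],[0.65,-0.468,0.018,0.002,0,0],[0.65,-0.468,0.018,0.002,0,0],[0.65,-0.468,0.018,0.002,0,0]]}}

```text
clock: 2.95
tcp_pos: [702.4, -27.8, 88.5]
orientation: [0.706, -0.029, 0.707, 0.03]
wrist_force: [-0.3, 0.3, 0.3]
width: 85.8
```

Run:
```python
from h import *
import cv2
d=vision.get_image("wrist");cv2.imwrite("pics/w2.png",d["img"])
s=bot.state();print(s["tcp_pos"],s["wrist_force"]);print(rel([703,-29,88],down(EY)))
```

```text
[703.7399793  -27.90474108  89.75484572] [ 0.63085238 -0.13305046  0.71022731]
(array([ 0.0088, -0.0051, -0.0042]), array([-0.0001,  0.0003,  0.    ]))
```

View pics/w2.png

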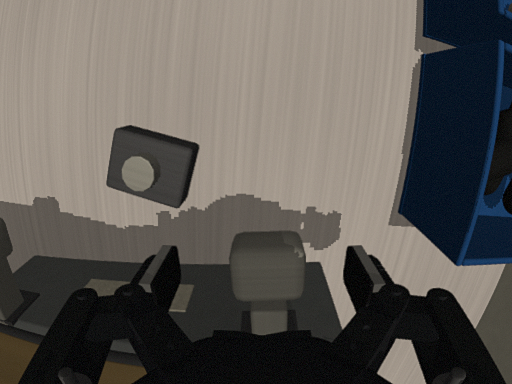

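The block sits at (267,265) between the fingers, so I'll close and then pull.

Emit:
{"method": "servo_tool", "body": {"rows": [[0,0,0,0,0,0],[0,0,0,0,0,0],[0,0,0,0,0,0],[0,0,0,0,0,0],[0,0,0,0,0,0],[0,0,0,0,0,0],[0,0,0,0,0,0],[0,0,0,0,0,0],[0,0,0,0,0,0]], "gripper": 1, "force": 50}}

```text
clock: 3.75
tcp_pos: [705.3, -28.1, 89.7]
orientation: [0.708, -0.03, 0.705, 0.03]
wrist_force: [0.5, -0.2, 6.0]
width: 35.4
```

Emit:
{"method": "servo_tool", "body": {"rows": [[0,0.06,0,0,0,0],[0,0.12,0,0,0,0],[0,0.18,0,0,0,0],[0,0.24,0,0,0,0],[0,0.3,0,0,0,0],[0,0.34,0,0,0,0],[0,0.36,0,0,0,0],[0,0.36,0,0,0,0]]}}

```text
clock: 4.42
tcp_pos: [697.2, 44.2, 89.7]
orientation: [0.706, -0.03, 0.707, 0.03]
wrist_force: [-4.5, 0.3, 10.1]
width: 35.3
```

Moved 72 mm freely; now creep on to the stop.

Emit:
{"method": "servo_tool", "body": {"rows": [[0,0.01,0,0,0,0],[0,0.02,0,0,0,0],[0,0.03,0,0,0,0],[0,0.03,0,0,0,0]]}}

```text
clock: 4.75
tcp_pos: [696.6, 49.0, 89.7]
orientation: [0.706, -0.03, 0.707, 0.029]
wrist_force: [-4.2, -1.1, 8.8]
width: 35.4
```

Emit:
{"method": "servo_tool", "body": {"rows": [[0,0.01,0,0,0,0],[0,0.02,0,0,0,0],[0,0.03,0,0,0,0],[0,0.03,0,0,0,0]]}}

```text
clock: 5.08
tcp_pos: [695.9, 54.9, 89.7]
orientation: [0.706, -0.03, 0.707, 0.029]
wrist_force: [-6.3, -0.4, 8.9]
width: 35.3
```

Emit:
{"method": "servo_tool", "body": {"rows": [[0,0.01,0,0,0,0],[0,0.02,0,0,0,0],[0,0.03,0,0,0,0],[0,0.03,0,0,0,0]]}}

```text
clock: 5.42
tcp_pos: [695.7, 57.0, 89.7]
orientation: [0.706, -0.032, 0.707, 0.026]
wrist_force: [-3.5, -11.3, 8.6]
width: 35.6
```

Run:
```python
from h import *
import cv2
d=vision.get_image("wrist");cv2.imwrite("pics/w3.png",d["img"])
s=bot.state();print(s["tcp_pos"],s["wrist_force"])
```

```text
[695.70729419  56.91733161  89.71716403] [ -4.01497826 -10.40758593   9.92485855]
```

View pics/w3.png

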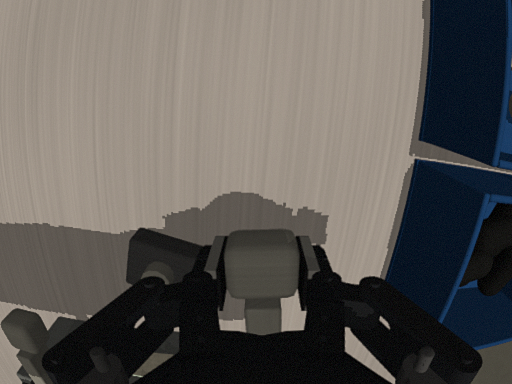

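The stop is reached: 85 mm of travel and an 11 N reaction, with the block still held at (262,262). Open and rise.

Emit:
{"method": "servo_tool", "body": {"rows": [[0,-0.01,0,0,0,0],[0,-0.01,0,0,0,0],[0,-0.01,0,0,0,0],[0,-0.01,0,0,0,0],[0,-0.01,0,0,0,0],[0,-0.01,0,0,0,0],[0,-0.01,0,0,0,0],[-0.15,-0.01,0,0,0,0],[-0.3,-0.01,0,0,0,0],[-0.45,-0.01,0,0,0,0],[-0.45,-0.01,0,0,0,0]], "gripper": 0}}

```text
clock: 6.38
tcp_pos: [700.3, 60.0, 185.6]
orientation: [0.711, -0.029, 0.702, 0.03]
wrist_force: [1.0, 0.1, 0.9]
width: 85.6
```

Run:
```python
from h import *
import cv2
print(bot.state()["width"],rel([502,-44,170],down(EY)))
```

```text
85.58583530168357 (array([ 0.0663, -0.4358, -1.0319]), array([-0.0002,  0.0037, -0.    ]))
```

Emit:
{"method": "servo_tool", "body": {"rows": [[0,-0.04,-0.2,0,0.002,0],[0,-0.1,-0.4,0,0.004,0],[0,-0.15,-0.6,0,0.004,0],[0,-0.2,-0.8,0,0.004,0],[0,-0.25,-1,0,0.004,0],[0,-0.25,-1,0,0.004,0],[0,-0.25,-1,0,0.004,0]]}}

```text
clock: 6.97
tcp_pos: [498.0, -7.3, 178.0]
orientation: [0.701, -0.029, 0.712, 0.029]
wrist_force: [0.7, 0.4, 1.0]
width: 85.4
```

Run:
```python
from h import *
import cv2
d=vision.get_image("wrist");cv2.imwrite("pics/w4.png",d["img"])
C=cams()
print(rel([502,-43,170],down(EY)),bot.state()["tcp_pos"]); 
cv2.imwrite("pics/sc4.png",C["scene"]["img"])
```

```text
(array([ 0.0453, -0.1804, -0.0226]), array([-0.0002, -0.003 ,  0.0001])) [503.58865247  -6.67031019 179.02092833]
```

View pics/w4.png

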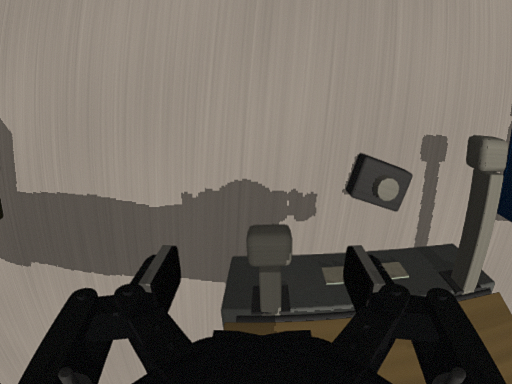

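View pics/sc4.png

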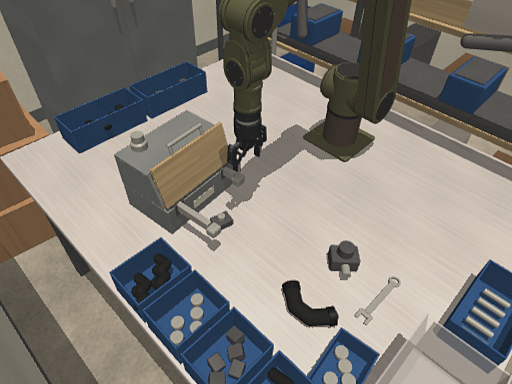

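The left support is clearly out in both views. The right block is at (270,245) in the wrist view.

Run:
```python
from h import *
d=vision.get_image("wrist")
o,r=wray(d,270,245); p=o+r*(86-o[2])/r[2];print(p.round(1))
print(rel([p[0],p[1]+3,88],down(EY)))
```

```text
[512.7 -43.3  86. ]
(array([ 0.4543, -0.1714,  0.0347]), array([-0.0001, -0.003 ,  0.0001]))
```

Run:
```python
from h import *
for i in range(3):
    d=vision.get_image("wrist"); s=bot.state()
    o,r=wray(d,270,245); p=o+r*(86-o[2])/r[2];print(p.round(1),o.round(1),s["tcp_pos"].round(1),s["orientation"].round(4),s["joint_pos"].round(4))
```

```text
[512.8 -43.1  86. ] [498.5  71.7 305.6] [503.6  -6.6 178.7] [ 0.7029 -0.0297  0.7101  0.0293] [-1.2400e-02  2.7200e-01 -3.1010e-01  9.9880e-01 -1.1000e-03  1.4749e+00]
[512.6 -43.   86. ] [498.4  71.7 305.4] [503.3  -6.6 178.6] [ 0.7026 -0.0297  0.7103  0.0293] [-1.2400e-02  2.7210e-01 -3.1050e-01  9.9900e-01 -1.1000e-03  1.4749e+00]
[512.3 -42.9  86. ] [498.2  71.7 305.2] [503.   -6.6 178.4] [ 0.7024 -0.0297  0.7105  0.0293] [-1.2400e-02  2.7220e-01 -3.1100e-01  9.9910e-01 -1.2000e-03  1.4749e+00]
```

Run:
```python
from h import *
import cv2
d=vision.get_image("wrist"); s=bot.state()
cv2.imwrite("pics/w5.png",cv2.resize(d["img"][200:330,200:340],None,fx=4,fy=4))
for u,v in((270,245),(260,245)):
    o,r=wray(d,u,v); p=o+r*(86-o[2])/r[2];print(p.round(1))
print(s["tcp_pos"],rel([502,-43,88],down(EY)))
```

```text
[511.9 -42.8  86. ]
[503.6 -43.6  86. ]
[502.67283849  -6.60961603 178.27888232] (array([ 0.4516, -0.181 , -0.0131]), array([-0.0001, -0.0038,  0.    ]))
```

View pics/w5.png

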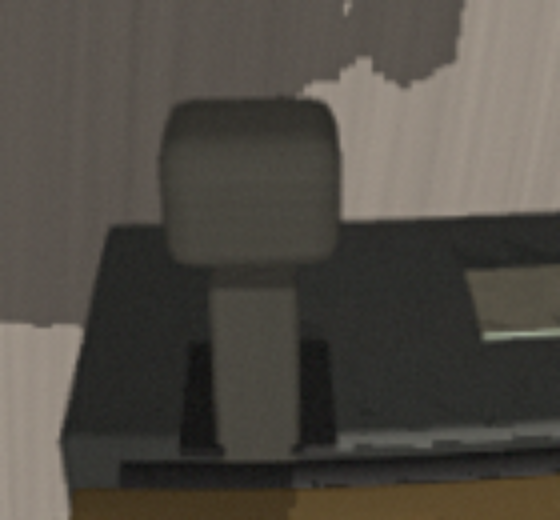

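The block centre is now at (263,245.5), giving about (505,-43). I'll descend there.

Emit:
{"method": "servo_tool", "body": {"rows": [[0,-0.09,0.003,0,-0.002,0],[0.05,-0.178,0.003,0,-0.004,0],[0.18,-0.178,0.003,0,-0.004,0],[0.3,-0.178,0.003,0,-0.004,0],[0.4,-0.178,0.003,0,-0.004,0],[0.45,-0.178,0.003,0,-0.004,0],[0.45,-0.178,0.003,0,-0.004,0],[0.45,-0.178,0.003,0,-0.004,0],[0.45,-0.178,0.003,0,-0.004,0]]}}

```text
clock: 8.12
tcp_pos: [504.9, -42.4, 89.0]
orientation: [0.707, -0.029, 0.706, 0.029]
wrist_force: [0.7, 0.5, 0.4]
width: 85.2
```

Run:
```python
from h import *
import cv2
d=vision.get_image("wrist"); s=bot.state()
cv2.imwrite("pics/w6.png",d["img"])
print(s["tcp_pos"],rel([505,-42,88],down(EY)),s["wrist_force"])
```

```text
[505.13136057 -42.40747785  89.29636103] (array([ 0.0065,  0.0021, -0.0005]), array([-0.0002,  0.0007,  0.0001])) [ 0.46871104 -0.42154046  0.23228134]
```

View pics/w6.png

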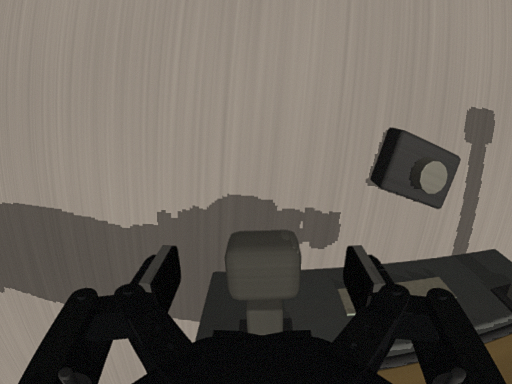

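Block at (263,264), centred between the fingers. I'll close and pull 72 mm, then creep.

Emit:
{"method": "servo_tool", "body": {"rows": [[0,0,0,0,0,0],[0,0,0,0,0,0],[0,0,0,0,0,0],[0,0,0,0,0,0],[0,0,0,0,0,0],[0,0,0,0,0,0],[0,0,0,0,0,0],[0,0,0,0,0,0],[0,0,0,0,0,0]], "gripper": 1}}

```text
clock: 8.92
tcp_pos: [505.5, -42.3, 89.3]
orientation: [0.708, -0.03, 0.705, 0.03]
wrist_force: [2.2, 0.9, 5.2]
width: 35.4
```

Emit:
{"method": "servo_tool", "body": {"rows": [[0,0.06,0,0,0,0],[0,0.12,0,0,0,0],[0,0.18,0,0,0,0],[0,0.24,0,0,0,0],[0,0.3,0,0,0,0],[0,0.34,0,0,0,0],[0,0.36,0,0,0,0],[0,0.36,0,0,0,0]]}}

```text
clock: 9.58
tcp_pos: [497.4, 29.9, 89.2]
orientation: [0.706, -0.03, 0.707, 0.03]
wrist_force: [-2.0, 1.6, 9.9]
width: 35.6
```

Emit:
{"method": "servo_tool", "body": {"rows": [[0,0.01,0,0,0,0],[0,0.02,0,0,0,0],[0,0.03,0,0,0,0],[0,0.03,0,0,0,0]]}}

```text
clock: 9.92
tcp_pos: [496.9, 34.5, 89.2]
orientation: [0.706, -0.03, 0.707, 0.029]
wrist_force: [-2.1, -3.0, 10.7]
width: 35.4
```

Emit:
{"method": "servo_tool", "body": {"rows": [[0,0.01,0,0,0,0],[0,0.02,0,0,0,0],[0,0.03,0,0,0,0],[0,0.03,0,0,0,0]]}}

```text
clock: 10.25
tcp_pos: [496.9, 34.8, 89.2]
orientation: [0.707, -0.034, 0.706, 0.023]
wrist_force: [-0.8, -21.3, 10.8]
width: 35.4
```

The right stop is reached (21 N reaction). Release and look.

Emit:
{"method": "servo_tool", "body": {"rows": [[0,-0.03,0,0,0,0],[0,-0.03,0,0,0,0],[0,-0.03,0,0,0,0],[0,-0.03,0,0,0,0],[0,-0.03,0,0,0,0],[0,-0.03,0,0,0,0],[0,-0.03,0,0,0,0],[-0.15,-0.03,0,0,0,0],[-0.3,-0.03,0,0,0,0],[-0.5,-0.03,0,0,0,0],[-0.7,-0.03,0,0,0,0],[-0.7,-0.03,0,0,0,0]], "gripper": 0}}

```text
clock: 11.25
tcp_pos: [501.8, 35.8, 236.1]
orientation: [0.711, -0.029, 0.702, 0.03]
wrist_force: [2.6, 0.2, 0.2]
width: 85.3
```

Emit:
{"method": "servo_tool", "body": {"rows": [[-0.15,0.1,0.15,0,0,0],[-0.3,0.2,0.3,0,0,0],[-0.45,0.2,0.45,0,0,0],[-0.45,0.2,0.6,0,0,0],[-0.45,0.2,0.6,0,0,0],[-0.45,0.2,0.6,0,0,0]], "gripper": 1}}

```text
clock: 11.75
tcp_pos: [615.8, 85.8, 317.4]
orientation: [0.707, -0.029, 0.706, 0.029]
wrist_force: [0.1, -0.1, -0.7]
width: 12.0
```

Run:
```python
from h import *
import cv2
C=cams()
d=vision.get_image("wrist"); s=bot.state(); print(s["tcp_pos"],s["width"])
cv2.imwrite("pics/w7.png",d["img"]);
cv2.imwrite("pics/sc7.png",cv2.resize(C["scene"]["img"][100:240,105:255],None,fx=4,fy=4,interpolation=cv2.INTER_CUBIC))
cv2.imwrite("pics/si7.png",cv2.resize(C["side"]["img"][70:215,130:280],None,fx=4,fy=4,interpolation=cv2.INTER_CUBIC))
```

```text
[612.4245166   84.98681374 317.61727168] -0.12453110739271613
```

View pics/w7.png

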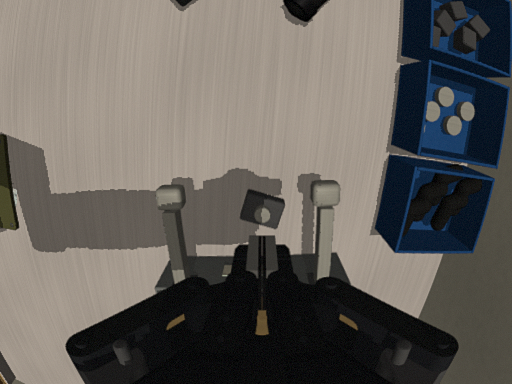

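View pics/sc7.png

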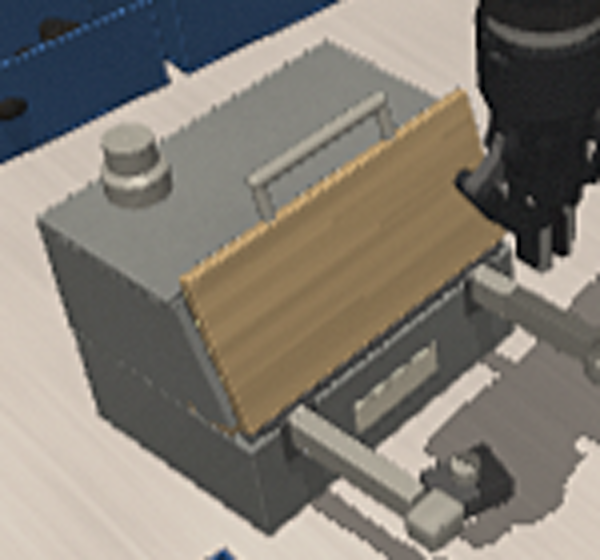

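View pics/si7.png

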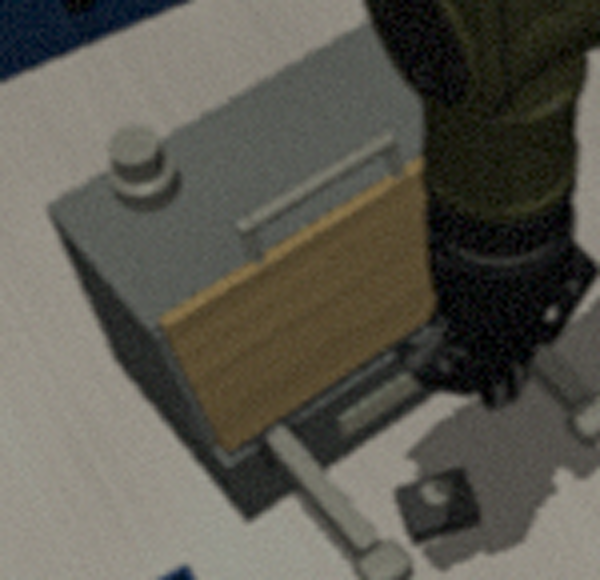

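Both supports are out (blocks at (171,196) and (325,194) in the wrist view) and the flap hasn't moved. Next I'll pass over the bar to behind it with the fingers shut.

Run:
```python
from h import *
print(rel([618,-60,345],down(EY)),rel([619,-178,345],down(EY)))
```

```text
(array([-0.1367, -0.7248, -0.0326]), array([-0.0003, -0.0007,  0.    ])) (array([-0.1366, -1.3132, -0.0765]), array([-0.0003, -0.0007,  0.    ]))
```

Emit:
{"method": "servo_tool", "body": {"rows": [[-0.07,-0.05,-0.01,0,0,0],[-0.14,-0.2,-0.02,0,0,0],[-0.14,-0.35,-0.03,0,0,0],[-0.14,-0.5,-0.03,0,0,0],[-0.14,-0.62,-0.03,0,0,0],[-0.14,-0.72,-0.03,0,0,0],[-0.14,-0.72,-0.03,0,0,0],[-0.14,-0.72,-0.03,0,0,0]]}}

```text
clock: 12.57
tcp_pos: [618.2, -59.8, 346.4]
orientation: [0.706, -0.028, 0.707, 0.029]
wrist_force: [0.4, 1.2, -0.5]
width: 0.1
```

Run:
```python
from h import *
import cv2
d=vision.get_image("wrist"); s=bot.state(); print(s["tcp_pos"],s["width"])
cv2.imwrite("pics/w8.png",d["img"]);
print(rel([619,-178,345],down(EY)))
```

```text
[618.43219574 -58.85569578 346.45425681] 0.044086019878427835
(array([ 0.0069, -0.594 , -0.046 ]), array([-0.0006, -0.0002, -0.0002]))
```

View pics/w8.png

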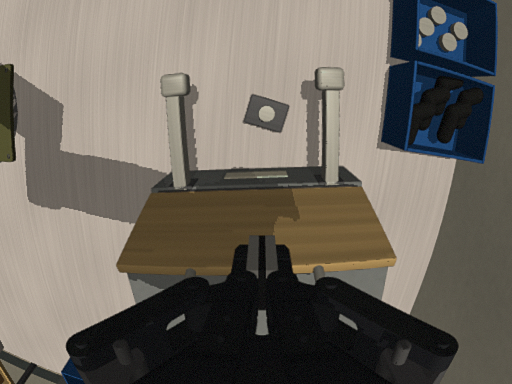

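The bar's posts are at (191,272) and (320,272), so I'm centred to within about 5 mm. Cross over and descend behind the bar.

Emit:
{"method": "servo_tool", "body": {"rows": [[0,-0.15,-0.02,0,0,0],[0,-0.3,-0.05,0,0,0],[0,-0.45,-0.06,0,0,0],[0,-0.58,-0.06,0,0,0],[0,-0.6,-0.06,0,0,0],[0,-0.6,-0.06,0,0,0],[0.05,-0.6,-0.06,0,0,0],[0.15,-0.6,-0.06,0,0,0],[0.15,-0.6,-0.06,0,0,0]]}}

```text
clock: 13.37
tcp_pos: [616.0, -176.8, 313.0]
orientation: [0.704, -0.029, 0.708, 0.031]
wrist_force: [-0.9, -0.1, -1.0]
width: 0.3
```

Run:
```python
from h import *
import cv2
C=cams()
d=vision.get_image("wrist"); s=bot.state(); print(s["tcp_pos"],s["wrist_force"])
cv2.imwrite("pics/w9.png",d["img"]);
cv2.imwrite("pics/si9.png",cv2.resize(C["side"]["img"][20:215,80:280],None,fx=3,fy=3,interpolation=cv2.INTER_CUBIC))
print(rel([616,-173,270],down(EY)))
```

```text
[ 617.52321609 -177.92639114  316.92300103] [0.44982236 0.03824602 0.38711157]
(array([ 0.2346,  0.0251, -0.0055]), array([ 0.0003, -0.    , -0.0002]))
```

View pics/w9.png

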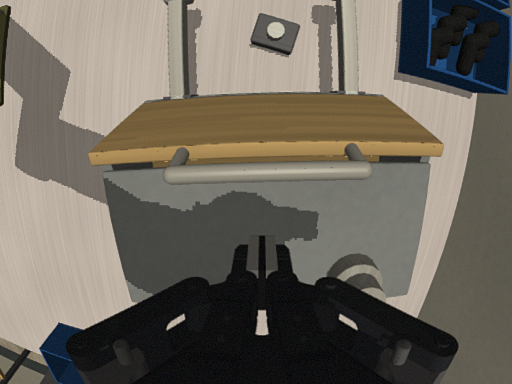

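View pics/si9.png

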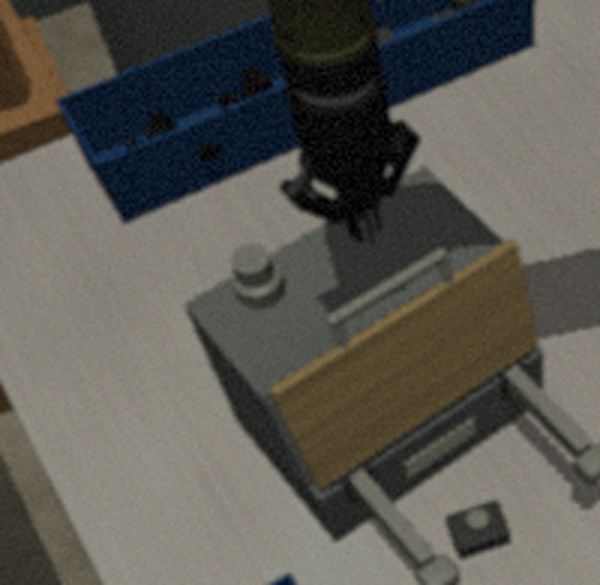

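The fingertips at (262,238) are clearly behind the bar (row 173, columns 167–370). I'll cross-check the bar's place with the wrist ray.

Run:
```python
from h import *
import cv2
d=vision.get_image("wrist"); s=bot.state(); print(s["tcp_pos"])
for u,v in ((168,175),(370,170),(268,173)):
    o,r=wray(d,u,v); print((o+r*(267-o[2])/r[2]).round(1))
print(rel([616,-173,274],down(EY)))
```

```text
[ 617.93569576 -178.33333218  317.45146093]
[ 555.6 -149.1  267. ]
[ 683.3 -134.9  267. ]
[ 618.5 -142.9  267. ]
(array([ 0.2172,  0.0274, -0.0076]), array([0.0002, 0.0004, 0.0001]))
```

Wrist ray gives bar centre (618.5,-142.5) at z 267, agreeing with the two-view result. Descend, then push forward along the arc.

Emit:
{"method": "servo_tool", "body": {"rows": [[0.07,0,0,0,0,0],[0.15,0,0,0,0,0],[0.217,0,0,0,0,0],[0.217,0,0,0,0,0],[0.217,0,0,0,0,0],[0.217,0,0,0,0,0]]}}

```text
clock: 14.07
tcp_pos: [618.3, -179.4, 274.5]
orientation: [0.707, -0.03, 0.706, 0.029]
wrist_force: [0.7, 0.9, -0.6]
width: -0.0
```

Emit:
{"method": "servo_tool", "body": {"rows": [[-0.003,0.03,0,0,0,0],[-0.006,0.06,0,0,0,0],[-0.01,0.09,0,0,0,0],[-0.012,0.12,0,0,0,0],[-0.018,0.145,0,0,0,0],[-0.023,0.17,0,0,0,0],[-0.028,0.195,0,0,0,0],[-0.033,0.22,0,0,0,0],[-0.036,0.245,0,0,0,0],[-0.04,0.27,0,0,0,0],[-0.042,0.29,0,0,0,0],[-0.045,0.31,0,0,0,0]]}}

```text
clock: 15.07
tcp_pos: [612.2, -117.0, 281.7]
orientation: [0.706, -0.029, 0.707, 0.03]
wrist_force: [0.2, -2.0, 1.1]
width: -0.3
```

Run:
```python
from h import *
import cv2
d=vision.get_image("wrist"); s=bot.state(); print(s["tcp_pos"],s["wrist_force"])
cv2.imwrite("pics/w10.png",d["img"]);
```

```text
[ 612.13697591 -116.16655836  281.74394214] [-0.47028679 -1.22945903  1.44769809]
```

View pics/w10.png

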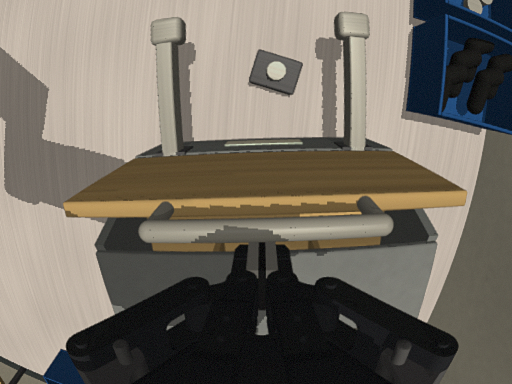

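The flap is off its seat with the bar pushed to row 230. Continue along the arc.

Emit:
{"method": "servo_tool", "body": {"rows": [[0,0.03,0,0,0,0],[0.001,0.06,0,0,0,0],[0.003,0.09,0,0,0,0],[0.005,0.12,0,0,0,0],[0.01,0.15,0,0,0,0],[0.014,0.18,0,0,0,0],[0.02,0.21,0,0,0,0],[0.03,0.24,0,0,0,0],[0.04,0.27,0,0,0,0],[0.052,0.3,0,0,0,0],[0.062,0.33,0,0,0,0],[0.072,0.36,0,0,0,0]]}}

```text
clock: 16.12
tcp_pos: [606.3, -45.2, 267.1]
orientation: [0.706, -0.029, 0.707, 0.029]
wrist_force: [-1.6, -2.7, 0.7]
width: 0.3
```

Run:
```python
from h import *
import cv2
d=vision.get_image("wrist"); s=bot.state(); print(s["tcp_pos"],s["wrist_force"])
cv2.imwrite("pics/w11.png",d["img"]);
```

```text
[605.97114202 -43.98827381 266.64975685] [ 0.05250236  0.23503892 -0.3028325 ]
```

View pics/w11.png

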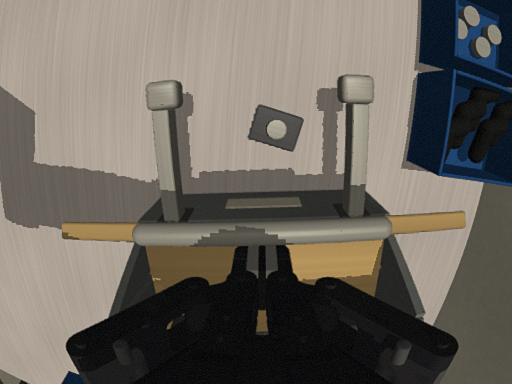

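Flap now leans some 25° forward. Continue to about 50°.

Emit:
{"method": "servo_tool", "body": {"rows": [[0.013,0.025,0,0,0,0],[0.026,0.05,0,0,0,0],[0.04,0.075,0,0,0,0],[0.055,0.1,0,0,0,0],[0.07,0.12,0,0,0,0],[0.085,0.14,0,0,0,0],[0.1,0.16,0,0,0,0],[0.115,0.18,0,0,0,0],[0.13,0.2,0,0,0,0],[0.15,0.22,0,0,0,0],[0.17,0.24,0,0,0,0],[0.19,0.26,0,0,0,0]]}}

```text
clock: 17.17
tcp_pos: [602.0, 7.1, 229.8]
orientation: [0.707, -0.029, 0.706, 0.03]
wrist_force: [-2.2, 1.9, 6.7]
width: 0.1
```

Run:
```python
from h import *
import cv2
d=vision.get_image("wrist"); s=bot.state(); print(s["tcp_pos"],s["wrist_force"])
cv2.imwrite("pics/w12.png",d["img"]);
```

```text
[601.77439701   8.02789373 228.96900963] [-0.67942397  2.48064454  1.36899946]
```

View pics/w12.png

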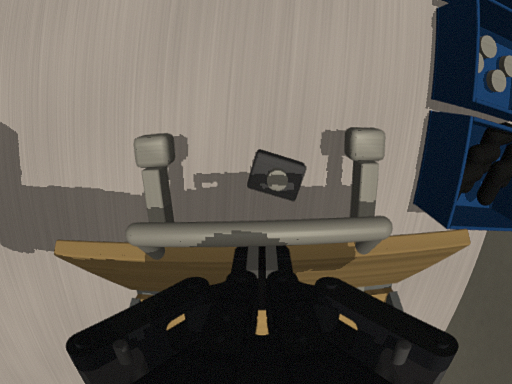

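The bar is at row 233, leaning about 45–50° forward, with both supports out. I'll hold, with the tool raised slightly, and see whether it sinks.

Emit:
{"method": "servo_tool", "body": {"rows": [[-0.05,0,0,0,0,0],[-0.1,0,0,0,0,0],[-0.15,0,0,0,0,0],[-0.15,0,0,0,0,0],[-0.15,0,0,0,0,0],[-0.15,0,0,0,0,0],[-0.15,0,0,0,0,0],[-0.15,0,0,0,0,0],[-0.15,0,0,0,0,0],[-0.15,0,0,0,0,0],[-0.15,0,0,0,0,0],[-0.15,0,0,0,0,0]]}}

```text
clock: 18.22
tcp_pos: [602.1, 5.9, 259.4]
orientation: [0.706, -0.029, 0.707, 0.029]
wrist_force: [0.1, 0.1, -0.1]
width: -0.2
```

Emit:
{"method": "servo_tool", "body": {"rows": [[0,0,0,0,0,0],[0,0,0,0,0,0],[0,0,0,0,0,0],[0,0,0,0,0,0],[0,0,0,0,0,0],[0,0,0,0,0,0],[0,0,0,0,0,0],[0,0,0,0,0,0],[0,0,0,0,0,0],[0,0,0,0,0,0],[0,0,0,0,0,0],[0,0,0,0,0,0]]}}

```text
clock: 19.22
tcp_pos: [602.2, 5.9, 259.5]
orientation: [0.706, -0.029, 0.707, 0.029]
wrist_force: [-0.1, -0.5, 0.6]
width: 0.0
```

Run:
```python
from h import *
import cv2
C=cams()
d=vision.get_image("wrist"); s=bot.state(); print(s["tcp_pos"],s["wrist_force"])
cv2.imwrite("pics/w13.png",d["img"]);
cv2.imwrite("pics/si13.png",cv2.resize(C["side"]["img"][40:235,100:300],None,fx=3,fy=3,interpolation=cv2.INTER_CUBIC))
```

```text
[602.23249467   5.89229306 259.53632529] [-0.16379065  0.07321429  0.11839295]
```

View pics/w13.png

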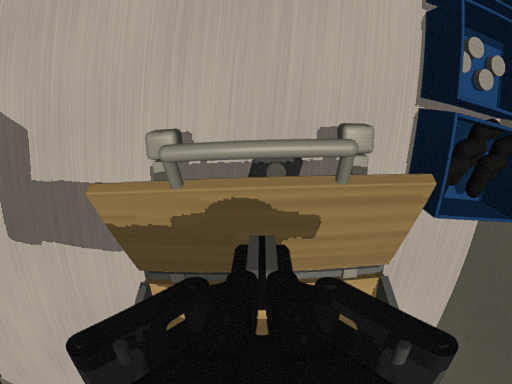

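View pics/si13.png

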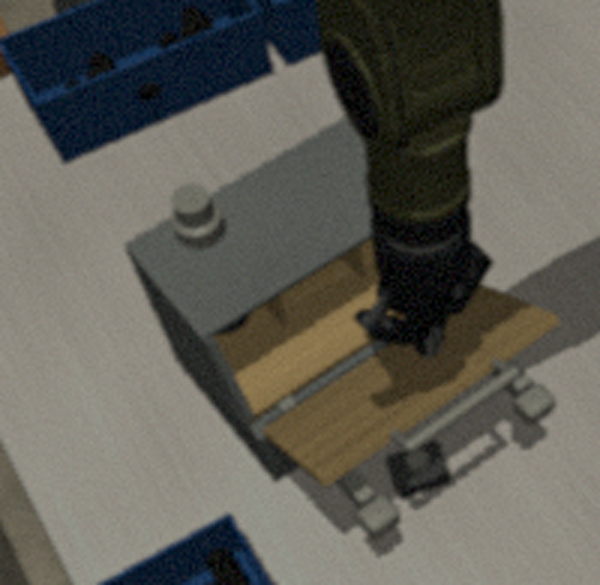

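It is sinking by itself. Move up clear and let it settle.

Emit:
{"method": "servo_tool", "body": {"rows": [[-0.1,0,0,0,0,0],[-0.2,0,0,0,0,0],[-0.3,0,-0.1,0,0,0],[-0.4,0,-0.3,0,0,0],[-0.4,0,-0.5,0,0,0],[-0.4,0,-0.7,0,0,0],[-0.4,0,-0.9,0,0,0],[-0.4,0,-1,0,0,0],[-0.4,0,-1,0,0,0],[-0.4,0,-1,0,0,0],[-0.4,0,-1,0,0,0],[-0.4,0,-1,0,0,0]]}}

```text
clock: 20.37
tcp_pos: [404.1, -10.6, 339.5]
orientation: [0.707, -0.029, 0.706, 0.029]
wrist_force: [0.3, 0.4, 0.2]
width: -0.2
```

Emit:
{"method": "servo_tool", "body": {"rows": [[0,0,0,0,0,0],[0,0,0,0,0,0],[0,0,0,0,0,0],[0,0,0,0,0,0],[0,0,0,0,0,0],[0,0,0,0,0,0],[0,0,0,0,0,0],[0,0,0,0,0,0],[0,0,0,0,0,0],[0,0,0,0,0,0],[0,0,0,0,0,0],[0,0,0,0,0,0]]}}

```text
clock: 21.37
tcp_pos: [402.9, -10.7, 339.6]
orientation: [0.707, -0.029, 0.706, 0.029]
wrist_force: [0.4, -0.6, 0.8]
width: -0.1
```

Emit:
{"method": "servo_tool", "body": {"rows": [[0,0,0,0,0,0],[0,0,0,0,0,0],[0,0,0,0,0,0],[0,0,0,0,0,0],[0,0,0,0,0,0],[0,0,0,0,0,0],[0,0,0,0,0,0],[0,0,0,0,0,0],[0,0,0,0,0,0],[0,0,0,0,0,0],[0,0,0,0,0,0],[0,0,0,0,0,0]]}}

```text
clock: 22.37
tcp_pos: [402.9, -10.7, 339.5]
orientation: [0.706, -0.029, 0.707, 0.029]
wrist_force: [-0.2, -0.9, -0.4]
width: -0.2
```

Run:
```python
from h import *
import cv2
C=cams()
s=bot.state(); print(s["tcp_pos"],s["wrist_force"])
for n in("scene","side"): cv2.imwrite(f"pics/{n}14.png",cv2.resize(C[n]["img"][80:240,100:260],None,fx=3.75,fy=3.75,interpolation=cv2.INTER_CUBIC))
```

```text
[402.89482224 -10.68163296 339.49223503] [ 0.07896014 -0.11596315  0.03558442]
```

View pics/scene14.png

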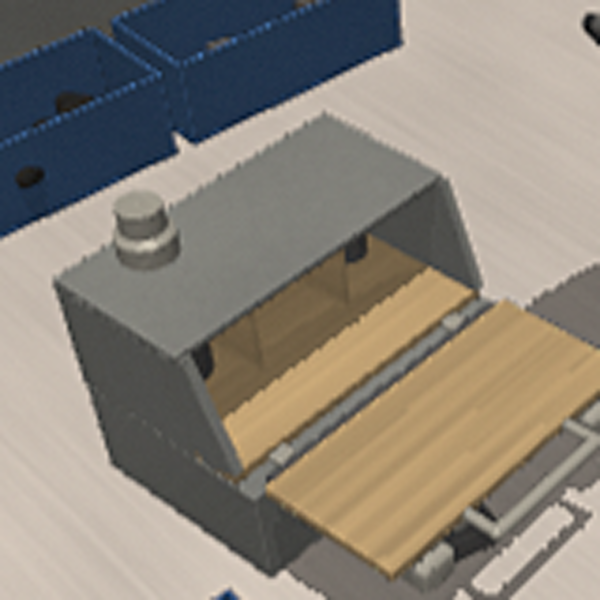

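View pics/side14.png

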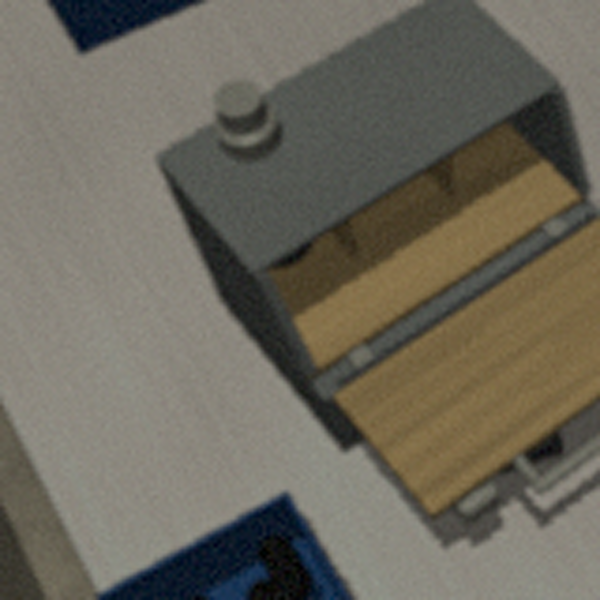

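Looks nearly down. I'll wait one more second, then measure the board's edge height and bar height from two views.

Emit:
{"method": "servo_tool", "body": {"rows": [[0,0,0,0,0,0],[0,0,0,0,0,0],[0,0,0,0,0,0],[0,0,0,0,0,0],[0,0,0,0,0,0],[0,0,0,0,0,0],[0,0,0,0,0,0],[0,0,0,0,0,0],[0,0,0,0,0,0],[0,0,0,0,0,0],[0,0,0,0,0,0],[0,0,0,0,0,0]]}}

```text
clock: 23.47
tcp_pos: [402.9, -10.7, 339.5]
orientation: [0.706, -0.029, 0.707, 0.029]
wrist_force: [-0.4, 0.8, 1.1]
width: 0.1
```

Run:
```python
from h import *
import cv2
C=cams()
for n,x,y in(("scene",165,150),("side",175,120)): cv2.imwrite(f"pics/{n}15.png",cv2.resize(C[n]["img"][y:y+110,x:x+135],None,fx=5,fy=5,interpolation=cv2.INTER_CUBIC))
```

```text
(no output)
```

View pics/scene15.png

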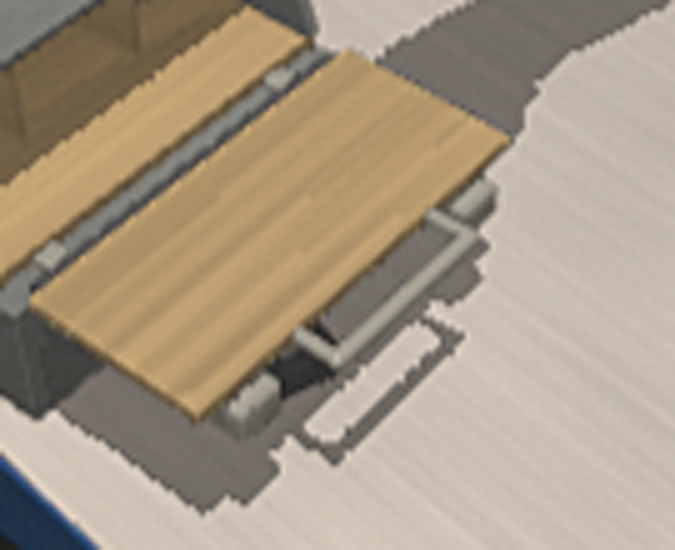

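View pics/side15.png

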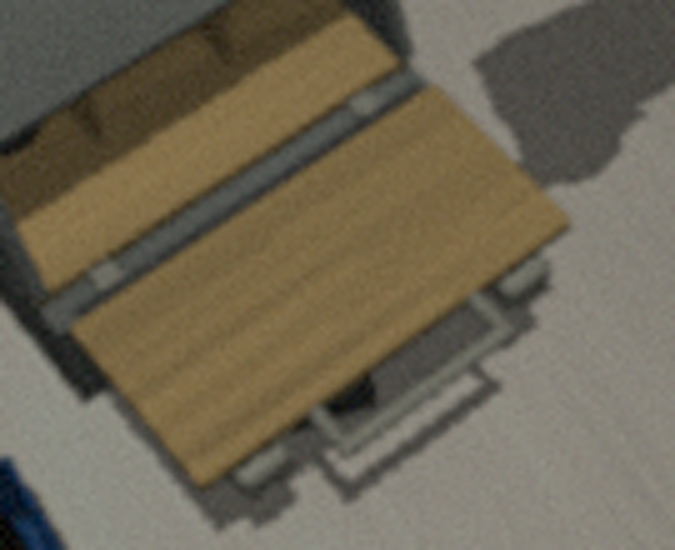

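Run:
```python
from h import *
C=cams()
P=dict(rl=((32,298),(73,322)),fl=((197,413),(200,484)),fr=((510,136),(570,222)),rr=((348,52),(430,87)),b1=((337,361),(347,443)),b2=((477,238),(510,330)))
for k,(a,b) in P.items():
    x,e=tri([ray(C["scene"],165+a[0]/5-.4,150+a[1]/5-.4),ray(C["side"],175+b[0]/5-.4,120+b[1]/5-.4)])
    print(k,x.round(1),e,(x@OUT).round(1))
```

```text
rl [744.9 -67.3 112.9] [0.2, 0.2] -129.4
fl [734.   64.8 117.7] [0.2, 0.2] 3.2
fr [462.7  38.8 124.7] [0.1, 0.1] -0.0
rr [478.2 -90.1 121.7] [1.3, 1.3] -129.8
b1 [648.3  82.3 104. ] [0.2, 0.2] 27.7
b2 [529.8  75.5 111.6] [0.5, 0.5] 30.9
```

Heights: board upper face about 113–125 mm (expected 117), bar 104–112 mm (expected 111), so level within the measuring noise. I'll take a wrist view from above to check the support travel and that nothing still moves.

Emit:
{"method": "servo_tool", "body": {"rows": [[-0.05,0.15,0.1,0,0,0],[-0.05,0.3,0.25,0,0,0],[-0.05,0.45,0.45,0,0,0],[-0.05,0.55,0.65,0,0,0],[-0.05,0.55,0.85,0,0,0],[-0.05,0.55,1,0,0,0],[-0.05,0.55,1,0,0,0],[-0.05,0.55,1,0,0,0],[-0.05,0.55,1,0,0,0],[-0.05,0.55,1,0,0,0]]}}

```text
clock: 24.5
tcp_pos: [592.0, 115.2, 350.1]
orientation: [0.706, -0.029, 0.707, 0.029]
wrist_force: [0.5, 0.0, -0.1]
width: 0.4
```

Run:
```python
from h import *
import cv2,pickle
d=vision.get_image("wrist"); cv2.imwrite("pics/w16.png",d["img"]); pickle.dump(d,open("w16.pkl","wb"))
print(bot.state()["tcp_pos"])
```

```text
[591.88590067 115.15016157 350.52452118]
```

View pics/w16.png

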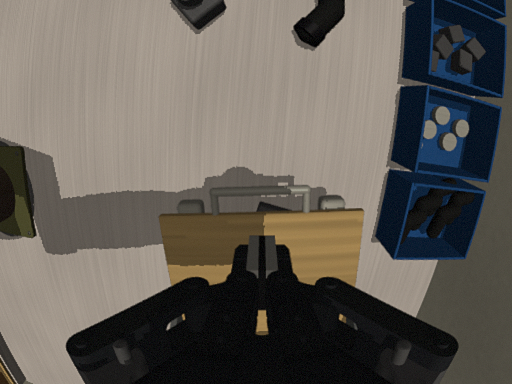

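Run:
```python
from h import *
import pickle
d=pickle.load(open("w16.pkl","rb"))
for n,u,v,z in (("Rfront",191,201,94),("Lfront",331,196,94),("edgeR",175,214,117),("edgeL",350,210,117),("bar",258,190,111)):
    o,r=wray(d,u,v); p=o+r*(z-o[2])/r[2];print(n,p.round(1),(p@OUT).round(1))
C=cams()
a,b=(407,299.5),(428.5,386.5)
print(tri([ray(C["scene"],165+a[0]/5-.4,150+a[1]/5-.4),ray(C["side"],175+b[0]/5-.4,120+b[1]/5-.4),wray(d,258,190)]))
```

```text
Rfront [498.7  51.7  94. ] 9.8
Lfront [691.4  74.8  94. ] 16.7
edgeR [481.6  39.7 117. ] -0.7
edgeL [714.6  64.5 117. ] 4.5
bar [590.1  80.4 111. ] 30.7
(array([590.12053747,  78.94492152, 107.42567591]), [0.2, 0.4, 0.3])
```

Block fronts stand 10.5 mm and 12 mm ahead of the board edge (10 mm expected at full extension), and bar height is 107 mm (111 mm expected, about 1° off). The robot is clear, so I'm handing in.

Run:
```python
from h import *
print(bot.hand_in(), bot.state()["clock"])
```

```text
the job is handed in; nothing more can be done
the job is handed in; nothing more can be done
```

I pulled both supports out to their stops, then pushed the flap's bar forward from behind with the fingers shut. Past about 45–50° beyond upright it sank onto the supports by itself. The job was handed in at about 25 s of the 72 s allowed; no verdict is reported.

**Last checks:**
- **Supports:** I felt both stops (11 N left, 21 N right). The blocks stand 12 mm (left) and 10.5 mm (right) ahead of the board edge, where 10 mm means fully out.
- **Flap:** Two cameras put the bar's ends at 104 and 112 mm, and adding a wrist view puts its middle at 107 mm, against 111 mm expected. The board's corners came out at 113–125 mm, where 117 mm is expected. The bar reads about 1° low and the board's front edge about 2° high. These disagree by the picking noise, but both are within the 4° allowed.
- **At rest:** I compared flap views about a second apart only by eye. I did not measure its speed.
- **Bystanders:** I did not measure their positions at the end. The arm touched none of them, and the pictures showed no change.
- **Robot:** It was clear of everything, with wrist force near zero.

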